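# Seat the tip box in the corner stop

### The job

Push the green pipette-tip box along the bench into the corner of the station's metal stop, so that it sits flush against both fences with its long side along the long back fence, inside the yellow outline. Only push it with the fingers: do not lift, tip or carry it. Leave the blue tip box and everything else on the bench where it is, and take the hand away when done.

Things in the scene. Friction and masses are not known exactly. Their poses are not given: they have to be found in the camera images.
- green_box: Green pipette-tip box with clear green-tinted lid, the one to push. 96 mm along its x, 124 mm (long side) along its y, 56 mm high: green base with upright sides to 34 mm, lid 2 mm inside it all round. Too wide for most grippers. Origin: centre of its underside, on the bench. 0.18 to 0.35 kg. Starts within 17 degrees of the station's axes (its x like the station's x), near one of two places; the blue box is near the other.
- station: Tip-loading station fixed to the bench: bright metal L-shaped corner stop, white housing 50 mm high behind it. Origin: inside corner of the L at bench height; x points away from the robot (within 7 degrees), y to its left. Inside the L the bench is bare, open towards the robot (-x) and to -y.
- back_fence (a point): Middle of the long back fence's face, at bench height. The face is the station's plane x = 0 and runs from y = 0 to -400 mm; fence 28 mm high, 14 mm thick. Both tip boxes start on the robot's side, centres 180 to 205 mm from this face, one around y = -100 mm, the other around y = -300 mm. A strip 96 mm wide along the face is free of things.
- side_fence (a point): Middle of the short side fence's face, at bench height. The face is the station's plane y = 0 and runs from x = 0 to -110 mm; fence 28 mm high, 14 mm thick.
- seat (a point): Where the centre of the green box's underside is when seated: station x = -48 mm, y = -62 mm, box axes parallel to the station's. A yellow line painted on the bench (no height, 5 mm wide) borders the place on its two open sides.
- blue_box: A blue tip box of the same shape and size as the green one, loose; to be left alone. Origin at the centre of its underside.
- vial: Small amber glass vial with white cap, 34 mm wide and 65 mm high, loose, standing to the left of the corner stop on the robot's side. Origin at the centre of its underside. Leave alone.
- syringe: Plastic syringe lying on the bench to the right of the boxes, 145 mm long along its x (nozzle to +x), flange 44 mm wide, barrel 24 mm thick, loose. Origin on the bench under its barrel. Leave alone.
- jar: Glass jar with blue lid, 84 mm wide and 130 mm high, loose, at the robot's left. Origin at the centre of its underside. Leave alone.
- beaker: Glass beaker, 72 mm wide at the rim and 85 mm high, loose, at the robot's left. Origin at the centre of its underside. Leave alone.
- pot: Black plant pot with a green seedling, 96 mm wide, about 200 mm high in all, loose, to the left of the station. Origin at the centre of its underside. Leave alone. (Two more like it stand fixed in a black tray far to the right.)
Not all that is in view belongs to the job. Leave any brown, pink or red look-alike of the green_box alone.

How it is judged:
By the outcome, as a careful person would: the job done as asked, in the order asked, and still so for the second after the job is handed in, with the robot touching nothing.
It also fails if it takes over 64 s, if anything falls off the work surface, if the arm or the gripper's body presses on something with over 40 N, if the wrist force passes 120 N, or if a joint passes its speed limit or range.

### The arm

A 7-joint arm with a two-finger parallel gripper is mounted at the origin on the work surface. World frame = base frame: x ahead of the robot, y to its left, z up, the work surface at z = 0. Lengths are in m, angles in degrees, forces in N, time in s.
With the tool pointing down it reaches from about 0.425 to 0.975 m from the base axis. Payload 16.7 kg.
Tool frame: the origin (TCP) lies at the very end of the fingers, on their centre line; the grasp point (between the pads) lies 19 mm behind it; z points along the fingers, y is the line along which they close (so a half turn about z gives the same grasp; the last joint's range is limited). The gripper opens to 85 mm and grips with 20 to 120 N. Pads are 22 mm wide; open, the fingers measure 114 mm over their backs; the gripper's body (76 mm by 85 mm) begins 54 mm behind the grasp point. The pads swing forward as they close: fully open they stand 13 mm farther back than shut.
Start: joints at [-83.337, 24.414, 4.234, 92.017, -1.954, 63.644, -3.845], TCP at [0.177, 0.651, 0.231] pointing down, gripper open.
Joint ranges: [-163.25, 163.25], [-28.42, 122.38], [-70.27, 78.77], [12.13, 141.07], [-58.53, 238.53], [9.26, 117.41], [-156.51, 156.51]. Speed limits (degrees/s): [108.29, 108.29, 136.94, 136.94, 172.46, 172.46, 172.46].

### API

Orientations are given as [roll, pitch, yaw] about the fixed x, y, z axes, in that order (R = Rz(yaw) Ry(pitch) Rx(roll)).
In Python, from station import arm gives the robot as it stands.
- The arm moves only by the tool play_rows, never from a script. Its argument "steps" is a list of rows, each an object with "delta_pos": the shift along the tool's x, y, z in mm, a list of three; "angular": the turn, a rotation vector about the tool's x, y, z in degrees, a list of three; "grip": the opening, from 0 (shut) to 1 (fully open). In form: [{"delta_pos": [dx, dy, dz], "angular": [rx, ry, rz], "grip": grip}, ...]. A call has exactly 5 rows; each row is the pose to reach, as a shift and turn from the pose commanded when the call began, along the tool's axes at that moment; what a row does not reach only later rows make up. A row lasts 1/10 s, in which the tool goes at most 50 mm and 8.59 degrees, less where a joint would pass 70% of its speed; a pose out of reach is approached as far as the arm can. A call with a gripper value outside its range is refused whole. The fingers move at their own pace and stop on an object; "grip_force" is the grip in N (left out, the last holds). Time passes only in rows, so rows that repeat a pose let the fingers close, or fill a call up. It gives the time, the measured TCP pose, the force, the opening and the grip force at its end, in the units of the state.
- arm.observe(): the state, without advancing time (a new reading comes with each control period).
- arm.grab_frame(name): name is "scene" or "top"; returns (picture, depth): 384x512x3 uint8, blue, green, red; 384x512 float32, m along the optical axis (not along the pixel's ray), 0 where there is no reading.
- arm.camera_model(name): a dict with "intrinsics" (3x3 intrinsics, pixels), "extrinsics" (4x4, takes a point from camera to world coordinates). Camera axes: x right, y down, z forward; pixel columns grow to the right and rows downward; lengths in m; the calibration is good to about 2 mm. A picture is of the moment at which its call begins. camera_model takes no time and is no camera call.
- arm.hand_in(): hands the job in; it is judged then, once.
The state is a dict: "time_s": time; "joint_positions": joint angles; "qd": joint speeds; "effort": joint torques, N m; "position": TCP position; "eef_rot": TCP orientation; "ft_force": force on the tool from outside, world axes, zero at the start; "wrist_torque": the same for the moment, N m; "gripper_width": finger opening in m; "gripper_force": force on a finger pad.
Only numpy, scipy, OpenCV 4.12 (cv2) and the standard library are available. Lean on these libraries where they do the work, as an engineer would, in place of code of your own. Each camera call takes 0.05 s, during which the arm holds its last target. There are 200 camera calls.

## Working session

There is one attempt and no reset: what is moved stays moved. The work goes in short steps, Python scripts to look and compute and a tool call to move; the robot and the scene stay as the last step left them, time stands still between calls to the robot, and variables do not carry over. Pictures are saved under pics/ and viewed, at most 12 in all, crops included, and the job is handed in when it is done.

Besides the shell and the picture viewer there is one more tool, called after ">>>" by a JSON object that holds its "fn" and its "kwargs". play_rows: Moves the arm, as the interface text tells. Its arguments: {"type":"object","properties":{"steps":{"type":"array","items":{"type":"object","properties":{"delta_pos":{"type":"array","items":{"type":"number"}},"angular":{"type":"array","items":{"type":"number"}},"grip":{"type":"number"}}}},"grip_force":{"type":"number"}},"required":["steps"]}

```bash
mkdir -p pics; ls; python3 - <<'E'
from station import arm
import cv2,numpy as np
for n in("scene","top"):
    im,d=arm.grab_frame(n); cv2.imwrite(f"pics/{n}0.png",im); np.save(f"pics/{n}0.npy",d)
    m=arm.camera_model(n); print(n,np.round(m["intrinsics"],1).tolist(),np.round(m["extrinsics"],3).tolist())
s=arm.observe(); print(s["time_s"],s["position"],s["eef_rot"],s["ft_force"])
E
```

```text
pics
scene [[347.0, 0.0, 257.4], [0.0, 347.0, 191.4], [0.0, 0.0, 1.0]] [[-0.576, 0.593, -0.562, 1.06], [0.817, 0.424, -0.391, 0.382], [0.006, -0.685, -0.729, 0.788], [0.0, 0.0, 0.0, 1.0]]
top [[355.9, 0.0, 246.6], [0.0, 355.9, 191.8], [0.0, 0.0, 1.0]] [[0.01, -0.987, 0.162, 0.316], [-1.0, -0.013, -0.018, -0.009], [0.02, -0.162, -0.987, 1.13], [0.0, 0.0, 0.0, 1.0]]
0.1 [0.1772313  0.65093539 0.23065429] [-1.79932955e+02  4.87742037e-03  1.64769121e+02] [0.98842212 0.96553986 0.42526187]
```

View pics/top0.png

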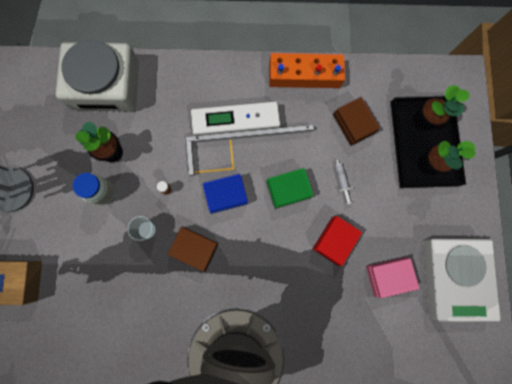

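View pics/scene0.png

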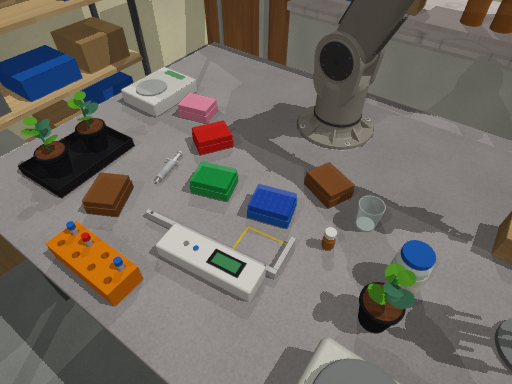

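The top view shows the green box at (290,188), the blue box at (225,193), and the L corner at (192,138) with the yellow outline around (217,155). Green therefore starts at the far place: I push it +x to the fence, then +y along it. The scene view agrees, with green at (214,181) and blue at (272,206).

```bash
cat > h.py <<'E'
from station import arm
import cv2,numpy as np
def ray(n,uv,z):
    m=arm.camera_model(n);K=np.array(m["intrinsics"]);T=np.array(m["extrinsics"])
    uv=np.atleast_2d(uv).astype(float);r=np.c_[(uv-[K[0,2],K[1,2]])/[K[0,0],K[1,1]],np.ones(len(uv))]@T[:3,:3].T
    return (T[:3,3]+r*((z-T[2,3])/r[:,2])[:,None])[:,:2]
def cloud(n,d):
    m=arm.camera_model(n);K=np.array(m["intrinsics"]);T=np.array(m["extrinsics"])
    v,u=np.indices(d.shape);p=np.stack([(u-K[0,2])/K[0,0]*d,(v-K[1,2])/K[1,1]*d,d],-1)
    return p@T[:3,:3].T+T[:3,3]
def lidrect(n,im,d,lo,hi):
    hsv=cv2.cvtColor(im,cv2.COLOR_BGR2HSV);P=cloud(n,d)
    mk=cv2.inRange(hsv,lo,hi)>0
    mk&=(P[...,2]>.046)&(P[...,2]<.07)&(P[...,0]>.4)&(P[...,0]<.75)&(abs(P[...,1])<.35)
    c,l,s,_=cv2.connectedComponentsWithStats(mk.astype(np.uint8))
    k=1+np.argmax(s[1:,4]);v,u=np.nonzero(l==k)
    xy=ray(n,np.c_[u,v],.056)
    r=cv2.minAreaRect((xy*1000).astype(np.float32))
    return r,np.median(P[v,u,2]),len(u)
G=((45,100,40),(80,255,255));B=((105,120,40),(130,255,255));Y=((18,110,90),(33,255,255))
E
python3 - <<'E'
from h import *
for n in("top","scene"):
    im=cv2.imread(f"pics/{n}0.png");d=np.load(f"pics/{n}0.npy")
    print(n,"G",lidrect(n,im,d,*G));print("B",lidrect(n,im,d,*B))
    hsv=cv2.cvtColor(im,cv2.COLOR_BGR2HSV);v,u=np.nonzero(cv2.inRange(hsv,*Y))
    xy=ray(n,np.c_[u,v],0);k=(xy[:,0]>.5)&(xy[:,0]<.8)&(abs(xy[:,1])<.25);print("Y",k.sum(),xy[k].min(0),xy[k].max(0))
    print(cv2.minAreaRect((xy[k]*1000).astype(np.float32)))
    P=cloud(n,d);
    mk=(P[...,2]>.018)&(P[...,2]<.036)&(P[...,0]>.5)&(P[...,0]<.85)&(P[...,1]>-.35)&(P[...,1]<.25)&(hsv[...,1]<60)
    cv2.imwrite(f"pics/m_{n}.png",cv2.resize(np.hstack([im[90:280,140:400],cv2.cvtColor(mk.astype(np.uint8)*255,cv2.COLOR_GRAY2BGR)[90:280,140:400]]),None,fx=1.5,fy=1.5))
a,b=[cv2.imread(f"pics/m_{n}.png") for n in("top","scene")]
cv2.imwrite("pics/m.png",np.vstack([a,b]))
E
```

```text
top G (((511.55633544921875, -162.8261260986328), (90.44368743896484, 120.17568969726562), 17.30644416809082), np.float64(0.05638952236678474), 1123)
B (((491.5429992675781, 38.04318618774414), (90.91941833496094, 119.1662368774414), 15.60478687286377), np.float64(0.05634246481126903), 1144)
Y 137 [0.56496747 0.01500473] [0.67442742 0.13791401]
((593.6099243164062, 56.50756072998047), (77.81798553466797, 156.1997528076172), 44.436946868896484)
scene G (((519.3339233398438, -157.29302978515625), (99.12394714355469, 122.8344497680664), 16.922887802124023), np.float64(0.05556087749057659), 910)
B (((499.50396728515625, 43.39223861694336), (97.01412200927734, 119.67472076416016), 16.198219299316406), np.float64(0.05557566535974168), 1069)
Y 125 [0.56542414 0.01515944] [0.66385611 0.13647376]
((589.187255859375, 57.71760559082031), (70.8791732788086, 147.78134155273438), 40.6854362487793)
```

View pics/m.png

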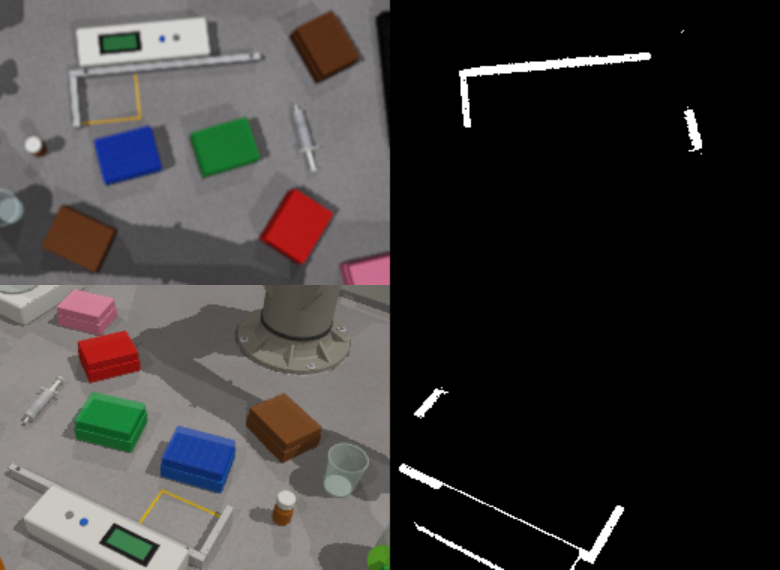

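The fence-top mask from the top view cleanly shows the L (long arm and short arm). Next I fit lines to it.

```bash
python3 - <<'E'
from h import *
n="top";im=cv2.imread(f"pics/{n}0.png");d=np.load(f"pics/{n}0.npy");P=cloud(n,d)
hsv=cv2.cvtColor(im,cv2.COLOR_BGR2HSV)
mk=(P[...,2]>.018)&(P[...,2]<.036)&(P[...,0]>.5)&(P[...,0]<.85)&(P[...,1]>-.35)&(P[...,1]<.25)&(hsv[...,1]<60)
c,l,s,_=cv2.connectedComponentsWithStats(mk.astype(np.uint8));v,u=np.nonzero(l==1+np.argmax(s[1:,4]))
xy=ray(n,np.c_[u,v],.028);print(len(u),xy.min(0),xy.max(0))
ymax=xy[:,1].max()
L=xy[xy[:,1]<ymax-.04]; S=xy[(xy[:,0]<xy[:,0].max()-.07)&(xy[:,1]>ymax-.06)]
fit=lambda q:cv2.fitLine(q.astype(np.float32),cv2.DIST_HUBER,0,.01,.01).ravel()
fl,fs=fit(L),fit(S);print(fl,fs)
ey=fl[:2]*np.sign(fl[1]);ex=np.array([ey[1],-ey[0]]);yaw=np.degrees(np.arctan2(ex[1],ex[0]))
hx=(L-fl[2:])@ex;hy=(S-fs[2:])@ey;print("yaw",yaw,"short",np.degrees(np.arctan2(fs[1],fs[0])),"w",np.ptp(np.percentile(hx,[3,97])),np.ptp(np.percentile(hy,[3,97])))
A=np.array([ex,ey]);c=np.linalg.solve(A,[fl[2:]@ex-.007,fs[2:]@ey-.007])
print("corner",c)
W2S=lambda p:A@(np.array(p)-c)*1000
for nm,col in(("G",G),("B",B)):
    r=lidrect(n,im,d,*col)[0];print(nm,W2S(np.array(r[0])/1000),r[2]-yaw)
    print(np.round([W2S(q/1000) for q in cv2.boxPoints((r[0],(96,124),r[2]))]))
vy,uy=np.nonzero(cv2.inRange(hsv,*Y));q=ray(n,np.c_[uy,vy],0);q=q[(q[:,0]>.5)&(q[:,0]<.7)&(abs(q[:,1])<.2)]
qs=(q-c)@A.T*1000;print("yellow",np.percentile(qs,[2,98],axis=0), "lines",np.median(qs[(qs[:,1]>-115),0]),np.median(qs[qs[:,0]>-85,1]))
print("seat",c+A.T@[-.048,-.062])
E
```

```text
869 [ 0.55213116 -0.24317017] [0.72056327 0.16681341]
[ 0.10901766 -0.99403983  0.6934993  -0.05008108] [0.9924291  0.12281926 0.6009669  0.15188943]
yaw 6.2586913 short 7.0548377 w 0.018450684232494574 0.013910170712140797
corner [0.6643173  0.15179518]
G [-186.14977285 -296.09246502] 11.047752
[[-245. -244.]
 [-221. -366.]
 [-127. -348.]
 [-151. -226.]]
B [-184.14552329  -94.23856014] 9.346096
[[-242.  -41.]
 [-221. -163.]
 [-127. -148.]
 [-147.  -25.]]
yellow [[-102.13308836 -128.66153925]
 [  -6.93707135   -6.47592291]] lines -99.14413050862464 -125.56495300369797
seat [0.62336249 0.08493186]
```

```bash
cat > t.py <<'E'
import sys
from h import *
from scipy.spatial.transform import Rotation as R
# usage: t.py x y z yaw : shift (mm) and turn (deg) in tool axes from the present measured pose
def rel(x,y,z,yaw):
    s=arm.observe();T=R.from_euler("xyz",s["eef_rot"],degrees=True);N=R.from_euler("xyz",[180,0,yaw],degrees=True)
    print(np.round(T.inv().apply(np.array([x,y,z])*1000-s["position"]*1000),1),np.round((T.inv()*N).as_rotvec(degrees=True),1))
if __name__=="__main__": rel(*map(float,sys.argv[1:]))
E

```

>>> {"fn": "play_rows", "kwargs": {"steps": [{"delta_pos":[-43,-21,0],"angular":[0,0,8],"grip":0.8},{"delta_pos":[-86,-42,0],"angular":[0,0,16],"grip":0.8},{"delta_pos":[-130,-64,0],"angular":[0,0,24],"grip":0.8},{"delta_pos":[-173,-85,0],"angular":[0,0,32],"grip":0.8},{"delta_pos":[-216,-107,0],"angular":[0,0,40],"grip":0.8}]}}

```text
time_s: 0.6
position: [0.3587, 0.4897, 0.2312]
eef_rot: [-180.0, 0.0, 124.4]
ft_force: [1.2, 1.0, 0.4]
gripper_width: 0.0681
gripper_force: 0.0
```

```bash
python3 t.py 0.45 0.27 0.23 85;python3 -c "
from station import arm;s=arm.observe();print(s['joint_positions'],s['position'],s['eef_rot'])"
```

```text
[-232.8  -49.     1.2] [-0.   0.  39.4]
[-72.77610426  18.44699082  16.2159123  101.78343628  -5.82854685
  60.59840879 -20.03973766] [0.35873637 0.48968256 0.23118929] [-1.79984081e+02  2.39478643e-05  1.24442807e+02]
```

>>> {"fn": "play_rows", "kwargs": {"steps": [{"delta_pos":[-46,-10,0],"angular":[0,0,8],"grip":0.8},{"delta_pos":[-93,-20,0],"angular":[0,0,16],"grip":0.8},{"delta_pos":[-140,-30,0],"angular":[0,0,24],"grip":0.8},{"delta_pos":[-186,-40,0],"angular":[0,0,32],"grip":0.8},{"delta_pos":[-233,-49,0],"angular":[0,0,40],"grip":0.8}]}}

```text
time_s: 1.1
position: [0.4504, 0.27, 0.2312]
eef_rot: [-180.0, -0.0, 84.4]
ft_force: [1.5, 0.4, -0.5]
gripper_width: 0.0684
gripper_force: 0.0
```

```bash
python3 t.py 0.455 0.03 0.23 45;python3 -c "
from station import arm;s=arm.observe();print(s['joint_positions'],s['position'],s['eef_rot'])"
```

```text
[-238.5   27.8    1.2] [-0.   0.  39.4]
[-63.30427099  10.94902164  29.06172871 112.46956443  -6.26152779
  58.09906156 -36.91951637] [0.45038064 0.27003048 0.23122553] [-1.79978108e+02 -6.51998120e-03  8.44481698e+01]
```

>>> {"fn": "play_rows", "kwargs": {"steps": [{"delta_pos":[-48,6,0],"angular":[0,0,8],"grip":0.8},{"delta_pos":[-95,11,0],"angular":[0,0,16],"grip":0.8},{"delta_pos":[-143,17,0],"angular":[0,0,24],"grip":0.8},{"delta_pos":[-191,22,0],"angular":[0,0,32],"grip":0.8},{"delta_pos":[-238,28,0],"angular":[0,0,40],"grip":0.8}]}}

```text
time_s: 1.6
position: [0.4558, 0.0304, 0.2313]
eef_rot: [-180.0, -0.0, 44.4]
ft_force: [0.5, 0.9, 0.3]
gripper_width: 0.0684
gripper_force: 0.0
```

```bash
python3 t.py 0.432 -0.188 0.2 17.3;python3 -c "
from station import arm;s=arm.observe();print(s['joint_positions'],s['position'],s['eef_rot'])"
```

```text
[-170.   139.3   31.2] [-0.  -0.  27.1]
[-52.44020192   2.99176161  42.82769605 120.73905571  -2.46269042
  57.0903539  -53.86821798] [0.45583288 0.03044921 0.23128858] [-1.79971868e+02 -1.91333560e-02  4.44446294e+01]
```

>>> {"fn": "play_rows", "kwargs": {"steps": [{"delta_pos":[-34,28,0],"angular":[0,0,5.5],"grip":0.8},{"delta_pos":[-68,56,6],"angular":[0,0,11],"grip":0.8},{"delta_pos":[-102,84,14],"angular":[0,0,16.5],"grip":0.8},{"delta_pos":[-136,112,22],"angular":[0,0,22],"grip":0.8},{"delta_pos":[-170,139,31],"angular":[0,0,27],"grip":0.8}]}}

```text
time_s: 2.1
position: [0.4332, -0.1876, 0.2003]
eef_rot: [-180.0, -0.1, 17.6]
ft_force: [1.2, 0.8, -0.4]
gripper_width: 0.0681
gripper_force: 0.0
```

```bash
python3 t.py 0.432 -0.188 0.012 17.3;python3 -c "
from h import *
s=arm.observe();print(s['joint_positions'])
im,d=arm.grab_frame('scene');cv2.imwrite('pics/s1.png',im)"
```

```text
[ -1.5   0.  188.3] [-0.  -0.1  0.3]
[-33.68812943  10.11878448  55.74035674 121.45947214 -10.50212896
  53.21853283 -44.46908775]
```

View pics/s1.png

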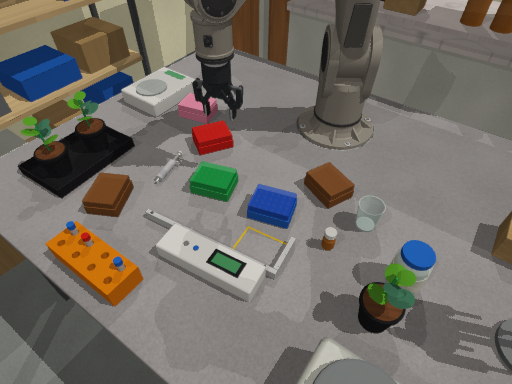

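The hand stands clear behind the green box at (222,95), 200 mm up, and nothing has been disturbed. Descending.

>>> {"fn": "play_rows", "kwargs": {"steps": [{"delta_pos":[-1,0,40],"angular":[0,0,0],"grip":0.8},{"delta_pos":[-1,0,85],"angular":[0,0,0],"grip":0.8},{"delta_pos":[-1,0,125],"angular":[0,0,0],"grip":0.8},{"delta_pos":[-1,0,160],"angular":[0,0,0],"grip":0.8},{"delta_pos":[-1,0,187],"angular":[0,0,0],"grip":0.8}]}}

```text
time_s: 2.65
position: [0.4316, -0.1862, 0.011]
eef_rot: [-180.0, 0.1, 17.8]
ft_force: [2.1, -0.3, 0.3]
gripper_width: 0.0685
gripper_force: 0.0
```

```bash
python3 t.py 0.4553 -0.1804 0.013 17.3; python3 t.py 0.4792 -0.178 0.013 14;python3 -c "
from station import arm;s=arm.observe();print(s['joint_positions'],s['position'])"
```

```text
[24.4  1.7 -2. ] [-0.   0.1  0.5]
[47.9  6.7 -2.1] [-0.   0.1  3.8]
[-14.36187033  30.48059455  36.74153957 128.60089011 -35.64930466
  31.2951904  -22.30212071] [ 0.43157076 -0.18618613  0.01103173]
```

>>> {"fn": "play_rows", "kwargs": {"steps": [{"delta_pos":[8,1,-2],"angular":[0,0,0.5],"grip":0.8},{"delta_pos":[15,2,-2],"angular":[0,0,0.5],"grip":0.8},{"delta_pos":[20,2,-2],"angular":[0,0,0.5],"grip":0.8},{"delta_pos":[25,2,-2],"angular":[0,0,0.5],"grip":0.8},{"delta_pos":[30,2,-2],"angular":[0,0,0.5],"grip":0.8}]}}

```text
time_s: 3.15
position: [0.4624, -0.1789, 0.0162]
eef_rot: [180.0, -0.0, 17.3]
ft_force: [-5.3, -2.5, 4.1]
gripper_width: 0.0683
gripper_force: 2.7
```

```bash
python3 t.py 0.52 -0.165 0.013 11.8; python3 t.py 0.589 -0.150 0.013 6.3;python3 - <<'E'
from h import *
im,d=arm.grab_frame('top');cv2.imwrite('pics/t1.png',im);print(lidrect('top',im,d,*G))
E
```

```text
[59.1  3.9  3.3] [ 0.  -0.   5.5]
[129.5  10.    3.3] [ 0. -0. 11.]
(((727.8845825195312, 59.22856140136719), (33.84279251098633, 73.8718490600586), 5.608985424041748), np.float64(0.052272175329849624), 237)
```

>>> {"fn": "play_rows", "kwargs": {"steps": [{"delta_pos":[8,0.5,1],"angular":[0,0,0.7],"grip":0.8},{"delta_pos":[16,1,2],"angular":[0,0,1.4],"grip":0.8},{"delta_pos":[24,1.5,2],"angular":[0,0,2.1],"grip":0.8},{"delta_pos":[32,2,2],"angular":[0,0,2.8],"grip":0.8},{"delta_pos":[40,2.5,2],"angular":[0,0,3.5],"grip":0.8}]}}

```text
time_s: 3.7
position: [0.501, -0.1694, 0.0135]
eef_rot: [-180.0, 0.0, 13.7]
ft_force: [-6.6, 0.2, 4.3]
gripper_width: 0.0684
gripper_force: 2.9
```

```bash
python3 t.py 0.5897 -0.1502 0.013 6.3;python3 - <<'E'
from h import *
a=[]
for n in('top','scene'):
    im,d=arm.grab_frame(n);a.append(im[90:280,100:360])
    try: print(lidrect(n,im,d,*G))
    except Exception as e: print(e)
cv2.imwrite('pics/p2.png',cv2.resize(np.hstack(a),None,fx=1.5,fy=1.5))
E
```

```text
[90.7  2.4  0.4] [-0.   0.   7.4]
(((728.3916015625, 59.04419708251953), (33.17755126953125, 72.70594787597656), 1.5839155912399292), np.float64(0.05240262386571315), 231)
(((563.3295288085938, -149.00048828125), (101.11121368408203, 123.17208099365234), 13.65819263458252), np.float64(0.05568839305470075), 983)
```

View pics/p2.png

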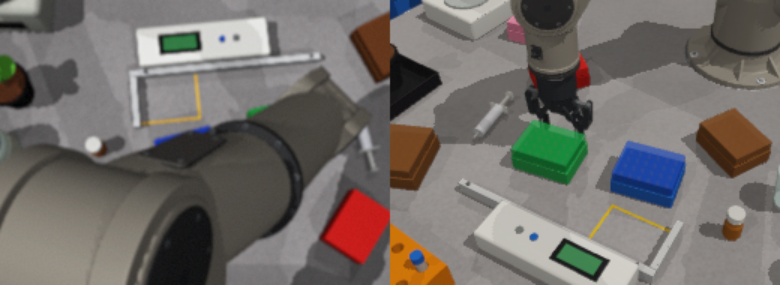

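The scene view shows the green box (at (550,152) in the crop) following the two fingers squarely, with blue untouched. Continuing.

>>> {"fn": "play_rows", "kwargs": {"steps": [{"delta_pos":[9,0,0],"angular":[0,0,0.7],"grip":0.8},{"delta_pos":[18,0,0],"angular":[0,0,1.4],"grip":0.8},{"delta_pos":[27,0.5,0],"angular":[0,0,2.1],"grip":0.8},{"delta_pos":[36,1,0],"angular":[0,0,2.8],"grip":0.8},{"delta_pos":[45,1,0],"angular":[0,0,3.6],"grip":0.8}]}}

```text
time_s: 4.3
position: [0.5453, -0.1599, 0.0133]
eef_rot: [180.0, 0.0, 10.1]
ft_force: [-5.1, 0.0, 4.7]
gripper_width: 0.0684
gripper_force: 2.6
```

```bash
python3 t.py 0.5897 -0.1502 0.013 6.3
```

```text
[45.5 -1.8  0.3] [0.  0.  3.8]
```

>>> {"fn": "play_rows", "kwargs": {"steps": [{"delta_pos":[8,0,0],"angular":[0,0,0.8],"grip":0.8},{"delta_pos":[16,0,0],"angular":[0,0,1.6],"grip":0.8},{"delta_pos":[24,-1,0],"angular":[0,0,2.4],"grip":0.8},{"delta_pos":[32,-1,0],"angular":[0,0,3.2],"grip":0.8},{"delta_pos":[38,-2,0],"angular":[0,0,3.8],"grip":0.8}]}}

```text
time_s: 4.8
position: [0.5826, -0.1511, 0.0133]
eef_rot: [180.0, -0.0, 6.3]
ft_force: [-3.6, -1.2, 2.4]
gripper_width: 0.0683
gripper_force: 2.0
```

>>> {"fn": "play_rows", "kwargs": {"steps": [{"delta_pos":[2,0,0],"angular":[0,0,0],"grip":0.8},{"delta_pos":[4,0,0],"angular":[0,0,0],"grip":0.8},{"delta_pos":[6,0,0],"angular":[0,0,0],"grip":0.8},{"delta_pos":[7,0,0],"angular":[0,0,0],"grip":0.8},{"delta_pos":[8,0,0],"angular":[0,0,0],"grip":0.8}]}}

```text
time_s: 5.3
position: [0.5898, -0.1503, 0.0133]
eef_rot: [180.0, -0.0, 6.4]
ft_force: [-1.4, -0.5, -0.8]
gripper_width: 0.0682
gripper_force: 0.7
```

>>> {"fn": "play_rows", "kwargs": {"steps": [{"delta_pos":[1,0,0],"angular":[0,0,0],"grip":0.8},{"delta_pos":[2,0,0],"angular":[0,0,0],"grip":0.8},{"delta_pos":[3,0,0],"angular":[0,0,0],"grip":0.8},{"delta_pos":[4,0,0],"angular":[0,0,0],"grip":0.8},{"delta_pos":[5,0,0],"angular":[0,0,0],"grip":0.8}]}}

```text
time_s: 5.8
position: [0.5915, -0.1502, 0.013]
eef_rot: [-179.9, 0.3, 6.3]
ft_force: [-23.7, -1.1, 16.7]
gripper_width: 0.068
gripper_force: 12.5
```

```bash
python3 - <<'E'
from h import *
im,d=arm.grab_frame('scene');cv2.imwrite('pics/s3.png',cv2.resize(im[80:280,100:360],None,fx=2.8,fy=2.8))
print(lidrect('scene',im,d,*G))
E
```

```text
(((653.1340942382812, -137.20013427734375), (97.73424530029297, 122.17976379394531), 6.000617504119873), np.float64(0.055699752026807436), 1149)
```

View pics/s3.png

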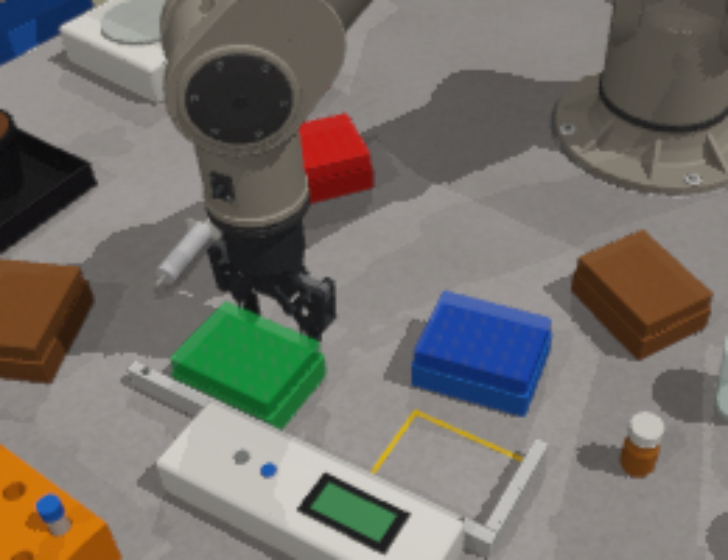

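The box now sits flush on the back fence (24 N against it, yaw about 6.0°), at station y ≈ -291. I back off, rise, and go round to its -y side.

>>> {"fn": "play_rows", "kwargs": {"steps": [{"delta_pos":[-5,0,0],"angular":[0,0,0],"grip":0.8},{"delta_pos":[-20,0,0],"angular":[0,0,0],"grip":0.8},{"delta_pos":[-35,0,-10],"angular":[0,0,0],"grip":0.8},{"delta_pos":[-40,0,-50],"angular":[0,0,0],"grip":0.6},{"delta_pos":[-40,0,-95],"angular":[0,0,0],"grip":0.4}]}}

```text
time_s: 6.35
position: [0.5535, -0.1544, 0.1087]
eef_rot: [-180.0, 0.1, 6.3]
ft_force: [1.1, 0.6, -0.1]
gripper_width: 0.0398
gripper_force: 0.0
```

>>> {"fn": "play_rows", "kwargs": {"steps": [{"delta_pos":[0,0,-20],"angular":[0,0,-8],"grip":0.4},{"delta_pos":[0,5,-40],"angular":[0,0,-16],"grip":0.4},{"delta_pos":[10,15,-40],"angular":[0,0,-24],"grip":0.4},{"delta_pos":[20,25,-40],"angular":[0,0,-32],"grip":0.4},{"delta_pos":[30,35,-40],"angular":[0,0,-40],"grip":0.4}]}}

```text
time_s: 6.85
position: [0.5896, -0.1858, 0.1489]
eef_rot: [179.9, -0.1, 46.7]
ft_force: [-0.0, 0.6, -0.1]
gripper_width: 0.0343
gripper_force: 0.0
```

```bash
python3 t.py 0.6576 -0.2301 0.14 96.3;python3 - <<'E'
from h import *
s=arm.observe();print(s['joint_positions'],s['position'],s['eef_rot'])
E
```

```text
[14.3 79.9  9. ] [  0.1  -0.  -49.6]
[-17.70596619  28.55684947  39.17240523 105.700467   -22.12565311
  53.45202987 -11.81329369] [ 0.58959293 -0.18575415  0.14888946] [ 1.79938839e+02 -7.06708709e-02  4.67199146e+01]
```

>>> {"fn": "play_rows", "kwargs": {"steps": [{"delta_pos":[3,16,2],"angular":[0,0,-8],"grip":0.4},{"delta_pos":[6,32,4],"angular":[0,0,-16],"grip":0.4},{"delta_pos":[8,48,5],"angular":[0,0,-24],"grip":0.4},{"delta_pos":[11,64,5],"angular":[0,0,-32],"grip":0.4},{"delta_pos":[14,80,5],"angular":[0,0,-40],"grip":0.4}]}}

```text
time_s: 7.35
position: [0.657, -0.2312, 0.1435]
eef_rot: [180.0, -0.0, 86.7]
ft_force: [-0.5, 0.5, 0.1]
gripper_width: 0.0342
gripper_force: 0.0
```

>>> {"fn": "play_rows", "kwargs": {"steps": [{"delta_pos":[0,0,0],"angular":[0,0,-8],"grip":0.4},{"delta_pos":[0,0,0],"angular":[0,0,-9.6],"grip":0.4},{"delta_pos":[0,0,0],"angular":[0,0,-9.6],"grip":0.4},{"delta_pos":[0,0,0],"angular":[0,0,-9.6],"grip":0.4},{"delta_pos":[0,0,0],"angular":[0,0,-9.6],"grip":0.4}]}}

```text
time_s: 7.85
position: [0.6562, -0.2304, 0.1434]
eef_rot: [180.0, 0.0, 95.9]
ft_force: [-0.1, 0.0, -0.1]
gripper_width: 0.034
gripper_force: 0.0
```

```bash
python3 t.py 0.6576 -0.2301 0.013 96.3;python3 - <<'E'
from h import *
s=arm.observe();print(s['joint_positions'])
im,d=arm.grab_frame('scene');cv2.imwrite('pics/s4.png',cv2.resize(im[80:280,100:360],None,fx=2.8,fy=2.8))
print(lidrect('scene',im,d,*G))
im,d=arm.grab_frame('top');cv2.imwrite('pics/t4.png',im);print(lidrect('top',im,d,*G))
E
```

```text
[  0.2   1.4 130.4] [ 0.   0.  -0.4]
[ -3.580364    32.93460629  25.28904296  94.552643   -16.23334642
  56.1729894   33.1187655 ]
(((653.9918212890625, -136.83265686035156), (96.25079345703125, 123.29933166503906), 6.416849136352539), np.float64(0.055781002031620064), 1135)
(((645.6521606445312, -132.54507446289062), (88.86112213134766, 99.03952026367188), 6.900871753692627), np.float64(0.05602558676503966), 445)
```

View pics/s4.png

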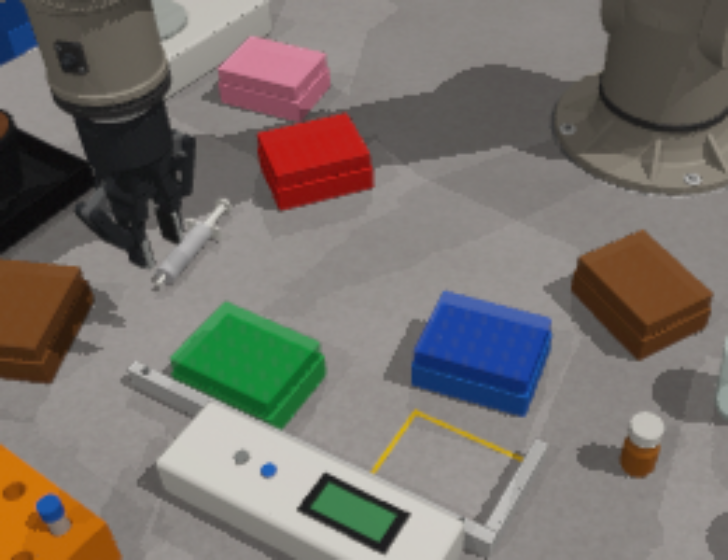

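Green lies along the fence at (250,365) in the crop, with the hand over the free strip on its -y side. The syringe is clear. Descending.

>>> {"fn": "play_rows", "kwargs": {"steps": [{"delta_pos":[0,1,30],"angular":[0,0,-0.4],"grip":0.4},{"delta_pos":[0,1,65],"angular":[0,0,-0.4],"grip":0.4},{"delta_pos":[0,1,95],"angular":[0,0,-0.4],"grip":0.4},{"delta_pos":[0,1,118],"angular":[0,0,-0.4],"grip":0.4},{"delta_pos":[0,1,130],"angular":[0,0,-0.4],"grip":0.4}]}}

```text
time_s: 8.45
position: [0.6562, -0.2301, 0.0112]
eef_rot: [-179.9, -0.0, 96.3]
ft_force: [-0.1, 0.6, 0.8]
gripper_width: 0.034
gripper_force: 0.0
```

>>> {"fn": "play_rows", "kwargs": {"steps": [{"delta_pos":[3,0,0],"angular":[0,0,0],"grip":0.4},{"delta_pos":[7,0,0],"angular":[0,0,0],"grip":0.4},{"delta_pos":[11,0,0],"angular":[0,0,0],"grip":0.4},{"delta_pos":[15,0,0],"angular":[0,0,0],"grip":0.4},{"delta_pos":[19,0,0],"angular":[0,0,0],"grip":0.4}]}}

```text
time_s: 8.95
position: [0.6557, -0.2121, 0.0145]
eef_rot: [179.9, 0.1, 96.4]
ft_force: [0.3, -6.1, 4.1]
gripper_width: 0.0344
gripper_force: 2.7
```

```bash
python3 t.py 0.6303 0.0212 0.013 96.3; python3 - <<'E'
from h import *
im,d=arm.grab_frame('scene');print(lidrect('scene',im,d,*G))
E
```

```text
[234.7   0.6   1.2] [0.1 0.1 0.1]
(((653.5318603515625, -135.23867797851562), (94.64508056640625, 125.8424301147461), 5.994430065155029), np.float64(0.05579479366725726), 1140)
```

>>> {"fn": "play_rows", "kwargs": {"steps": [{"delta_pos":[9,0,0],"angular":[0,0,0],"grip":0.4},{"delta_pos":[18,0.5,1],"angular":[0,0,0],"grip":0.4},{"delta_pos":[27,1,1],"angular":[0,0,0],"grip":0.4},{"delta_pos":[36,1,1],"angular":[0,0,0],"grip":0.4},{"delta_pos":[45,1.5,1],"angular":[0,0,0],"grip":0.4}]}}

```text
time_s: 9.5
position: [0.6513, -0.1689, 0.0132]
eef_rot: [180.0, 0.1, 96.3]
ft_force: [-3.5, -13.9, 7.0]
gripper_width: 0.034
gripper_force: 5.6
```

```bash
python3 t.py 0.6313 0.0129 0.013 96.3; python3 - <<'E'
from h import *
im,d=arm.grab_frame('scene');print(lidrect('scene',im,d,*G))
E
```

```text
[ 1.829e+02  1.000e-01 -3.000e-01] [ 0.   0.1 -0. ]
(((649.8247680664062, -92.93592834472656), (96.23429870605469, 125.84925842285156), 6.835608005523682), np.float64(0.055717964862168734), 1195)
```

>>> {"fn": "play_rows", "kwargs": {"steps": [{"delta_pos":[9,0,0],"angular":[0,0,0],"grip":0.4},{"delta_pos":[18,0,0],"angular":[0,0,0],"grip":0.4},{"delta_pos":[27,0,0],"angular":[0,0,0],"grip":0.4},{"delta_pos":[36,0,0],"angular":[0,0,0],"grip":0.4},{"delta_pos":[45,0,0],"angular":[0,0,0],"grip":0.4}]}}

```text
time_s: 10.05
position: [0.6464, -0.1227, 0.0127]
eef_rot: [180.0, 0.1, 96.3]
ft_force: [-1.5, -6.1, 2.8]
gripper_width: 0.0339
gripper_force: 0.7
```

>>> {"fn": "play_rows", "kwargs": {"steps": [{"delta_pos":[9,0,0],"angular":[0,0,0],"grip":0.4},{"delta_pos":[18,0,0],"angular":[0,0,0],"grip":0.4},{"delta_pos":[27,0,0],"angular":[0,0,0],"grip":0.4},{"delta_pos":[36,0,0],"angular":[0,0,0],"grip":0.4},{"delta_pos":[45,0,0],"angular":[0,0,0],"grip":0.4}]}}

```text
time_s: 10.55
position: [0.6415, -0.0766, 0.0123]
eef_rot: [-180.0, -0.0, 96.4]
ft_force: [0.0, -3.9, 1.5]
gripper_width: 0.034
gripper_force: 0.0
```

```bash
python3 t.py 0.6313 0.0129 0.013 96.3; python3 - <<'E'
from h import *
im,d=arm.grab_frame('scene');print(lidrect('scene',im,d,*G),lidrect('scene',im,d,*B));cv2.imwrite('pics/s5.png',cv2.resize(im[80:280,100:360],None,fx=2.8,fy=2.8))
E
```

```text
[90.1 -0.2 -0.7] [-0.  -0.   0.1]
(((638.2647094726562, -1.2093963623046875), (96.8567123413086, 123.61026000976562), 6.858755111694336), np.float64(0.055684792710133935), 1311) (((499.48663330078125, 43.52164077758789), (97.17386627197266, 119.07675170898438), 15.52048110961914), np.float64(0.055545143261522045), 1077)
```

View pics/s5.png

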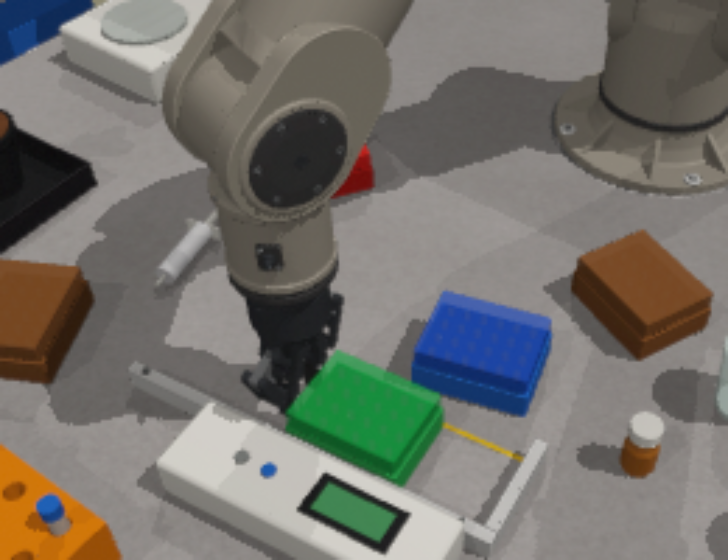

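Green slides along the fence at (365,415) in the crop, clear of blue, which reads the same as at the start. Continuing.

>>> {"fn": "play_rows", "kwargs": {"steps": [{"delta_pos":[9,0,0],"angular":[0,0,0],"grip":0.4},{"delta_pos":[18,0,-0.5],"angular":[0,0,0],"grip":0.4},{"delta_pos":[27,0,-0.5],"angular":[0,0,0],"grip":0.4},{"delta_pos":[36,0,-0.5],"angular":[0,0,0],"grip":0.4},{"delta_pos":[45,0,-0.5],"angular":[0,0,0],"grip":0.4}]}}

```text
time_s: 11.1
position: [0.6364, -0.0318, 0.0128]
eef_rot: [-180.0, -0.0, 96.4]
ft_force: [0.2, -1.6, -1.4]
gripper_width: 0.0343
gripper_force: 0.0
```

>>> {"fn": "play_rows", "kwargs": {"steps": [{"delta_pos":[9,0,0],"angular":[0,0,0],"grip":0.4},{"delta_pos":[18,0,0],"angular":[0,0,0],"grip":0.4},{"delta_pos":[26,0,0],"angular":[0,0,0],"grip":0.4},{"delta_pos":[32,0,0],"angular":[0,0,0],"grip":0.4},{"delta_pos":[36,0,0],"angular":[0,0,0],"grip":0.4}]}}

```text
time_s: 11.6
position: [0.6327, 0.0037, 0.0129]
eef_rot: [180.0, 0.0, 96.4]
ft_force: [0.2, -1.7, 0.0]
gripper_width: 0.0346
gripper_force: 0.0
```

>>> {"fn": "play_rows", "kwargs": {"steps": [{"delta_pos":[1.5,0,0],"angular":[0,0,0],"grip":0.4},{"delta_pos":[3,0,0],"angular":[0,0,0],"grip":0.4},{"delta_pos":[4.5,0,0],"angular":[0,0,0],"grip":0.4},{"delta_pos":[6,0,0],"angular":[0,0,0],"grip":0.4},{"delta_pos":[7.5,0,0],"angular":[0,0,0],"grip":0.4}]}}

```text
time_s: 12.1
position: [0.6318, 0.0104, 0.0128]
eef_rot: [-180.0, 0.0, 96.3]
ft_force: [0.2, -2.6, 1.0]
gripper_width: 0.0342
gripper_force: 0.0
```

```bash
python3 t.py 0.6313 0.0129 0.013 96.3; python3 - <<'E'
from h import *
im,d=arm.grab_frame('scene');print(lidrect('scene',im,d,*G))
E
```

```text
[ 2.5 -0.2 -0.2] [-0.  0.  0.]
(((627.9405517578125, 85.37478637695312), (97.70175170898438, 122.20538330078125), 7.3944783210754395), np.float64(0.05572305192341798), 1434)
```

>>> {"fn": "play_rows", "kwargs": {"steps": [{"delta_pos":[1.5,0,0],"angular":[0,0,0],"grip":0.4},{"delta_pos":[3,0,0],"angular":[0,0,0],"grip":0.4},{"delta_pos":[4.5,0,0],"angular":[0,0,0],"grip":0.4},{"delta_pos":[6,0,0],"angular":[0,0,0],"grip":0.4},{"delta_pos":[7,0,0],"angular":[0,0,0],"grip":0.4}]}}

```text
time_s: 12.65
position: [0.6315, 0.0148, 0.0131]
eef_rot: [179.9, 0.2, 96.3]
ft_force: [2.7, -19.0, 0.6]
gripper_width: 0.0339
gripper_force: 7.3
```

19 N against the side fence, so it is seated there. I back off, lift, and check.

>>> {"fn": "play_rows", "kwargs": {"steps": [{"delta_pos":[-5,0,0],"angular":[0,0,0],"grip":0.4},{"delta_pos":[-20,0,0],"angular":[0,0,0],"grip":0.4},{"delta_pos":[-40,0,-5],"angular":[0,0,0],"grip":0.4},{"delta_pos":[-50,0,-50],"angular":[0,0,0],"grip":0.3},{"delta_pos":[-60,0,-95],"angular":[0,0,0],"grip":0.2}]}}

```text
time_s: 13.15
position: [0.6367, -0.0437, 0.108]
eef_rot: [-179.8, 0.0, 96.3]
ft_force: [1.6, 0.9, 0.9]
gripper_width: 0.0171
gripper_force: 0.0
```

>>> {"fn": "play_rows", "kwargs": {"steps": [{"delta_pos":[-45,0,-30],"angular":[0,0,0],"grip":0},{"delta_pos":[-90,0,-60],"angular":[0,0,0],"grip":0},{"delta_pos":[-135,0,-70],"angular":[0,0,0],"grip":0},{"delta_pos":[-180,0,-70],"angular":[0,0,0],"grip":0},{"delta_pos":[-220,0,-70],"angular":[0,0,0],"grip":0}]}}

```text
time_s: 13.65
position: [0.6618, -0.2644, 0.1789]
eef_rot: [179.9, 0.0, 96.3]
ft_force: [-0.2, 0.8, 0.7]
gripper_width: -0.0001
gripper_force: 0.0
```

```bash
python3 - <<'E'
from h import *
c=np.array([.6643,.1518]);y=np.radians(6.26);A=np.array([[np.cos(y),np.sin(y)],[-np.sin(y),np.cos(y)]])
ims=[]
for n in('top','scene'):
    im,d=arm.grab_frame(n);ims.append(cv2.resize(im[110:230,170:330] if n=='top' else im[150:270,180:340],None,fx=2.5,fy=2.5))
    for k in(G,B):
        r=lidrect(n,im,d,*k);print(n,np.round(A@(np.array(r[0])/1000-c)*1000,1),np.round(r[0],1),np.round(r[1]),round(r[2],1),r[2]-6.26)
cv2.imwrite('pics/f1.png',np.hstack(ims))
E
```

```text
Traceback (most recent call last):
ValueError: setting an array element with a sequence. The requested array has an inhomogeneous shape after 1 dimensions. The detected shape was (3,) + inhomogeneous part.
```

```bash
cat > f.py <<'E'
from h import *
import sys
c=np.array([.6643,.1518]);y=np.radians(6.26);A=np.array([[np.cos(y),np.sin(y)],[-np.sin(y),np.cos(y)]])
ims=[]
for n in('top','scene'):
    im,d=arm.grab_frame(n);ims.append(cv2.resize(im[110:230,170:330] if n=='top' else im[150:270,180:340],None,fx=2.5,fy=2.5))
    for k in(G,B):
        r=lidrect(n,im,d,*k)[0];print(n,np.round(A@(np.array(r[0])/1000-c)*1000,1),np.round(r[0],1),np.round(r[1]),round(r[2],1))
cv2.imwrite(sys.argv[1],np.hstack(ims))
E
python3 f.py pics/f1.png
```

```text
top [-51.1 -62.1] [620.3  84.5] [ 91. 118.] 5.8
top [-178.7  -93.6] [496.9  39.3] [ 81. 119.] 14.5
scene [-43.4 -57.6] [627.5  89.9] [ 96. 121.] 6.6
scene [-175.5  -89.6] [499.6  43.6] [ 97. 119.] 15.7
```

View pics/f1.png

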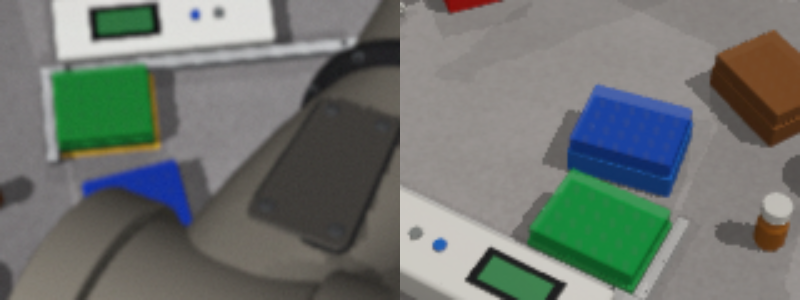

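In the top half the green box sits inside the yellow lines at (105,108), touching the side fence. A sliver of about 1–3 mm may remain to the back fence: its measured centre is x = -51 against -48. I give it a gentle +x nudge with shut fingers in the 45 mm gap in front of blue.

```bash
python3 t.py 0.553 0.084 0.18 6.3
```

```text
[358.6 -70.2  -2.6] [ 0.   0.1 89.8]
```

>>> {"fn": "play_rows", "kwargs": {"steps": [{"delta_pos":[32,-7,0],"angular":[0,0,8],"grip":0},{"delta_pos":[64,-16,0],"angular":[0,0,16],"grip":0},{"delta_pos":[96,-25,0],"angular":[0,0,24],"grip":0},{"delta_pos":[128,-32,0],"angular":[0,0,32],"grip":0},{"delta_pos":[160,-40,0],"angular":[0,0,40],"grip":0}]}}

```text
time_s: 14.3
position: [0.6039, -0.1041, 0.1777]
eef_rot: [-180.0, -0.0, 56.1]
ft_force: [1.6, -0.0, -0.7]
gripper_width: 0.0002
gripper_force: 0.0
```

```bash
python3 t.py 0.553 0.084 0.18 6.3; python3 -c "
from station import arm;print(arm.observe()['joint_positions'])"
```

```text
[ 127.8 -147.1   -2.1] [-0.1 -0.  49.8]
[-25.61540307  25.72940133  38.84494921 104.96494926 -19.23405632
  56.02774278 -12.50358376]
```

>>> {"fn": "play_rows", "kwargs": {"steps": [{"delta_pos":[26,-30,0],"angular":[0,0,8.4],"grip":0},{"delta_pos":[52,-60,0],"angular":[0,0,16.8],"grip":0},{"delta_pos":[77,-89,0],"angular":[0,0,25],"grip":0},{"delta_pos":[102,-118,0],"angular":[0,0,33],"grip":0},{"delta_pos":[128,-147,0],"angular":[0,0,41],"grip":0}]}}

```text
time_s: 14.8
position: [0.552, 0.084, 0.1778]
eef_rot: [-179.9, 0.0, 15.1]
ft_force: [1.0, -0.1, -0.0]
gripper_width: 0.0001
gripper_force: 0.0
```

>>> {"fn": "play_rows", "kwargs": {"steps": [{"delta_pos":[0,0,0],"angular":[0,0,8],"grip":0},{"delta_pos":[0,0,0],"angular":[0,0,8.8],"grip":0},{"delta_pos":[0,0,20],"angular":[0,0,8.8],"grip":0},{"delta_pos":[0,0,50],"angular":[0,0,8.8],"grip":0},{"delta_pos":[0,0,80],"angular":[0,0,8.8],"grip":0}]}}

```text
time_s: 15.3
position: [0.5532, 0.0814, 0.0971]
eef_rot: [-180.0, -0.0, 6.8]
ft_force: [0.0, -0.1, -0.9]
gripper_width: -0.0001
gripper_force: 0.0
```

```bash
python3 t.py 0.553 0.084 0.015 6.3; python3 - <<'E'
from h import *
print(arm.observe()['joint_positions'])
im,d=arm.grab_frame('scene');cv2.imwrite('pics/s6.png',cv2.resize(im[100:280,200:400],None,fx=3,fy=3))
E
```

```text
[-0.  -2.6 82.1] [-0.  -0.   0.5]
[-50.33853757  30.1976032   46.14822612 115.62247123 -30.05577685
  46.49882806 -69.88057568]
```

View pics/s6.png

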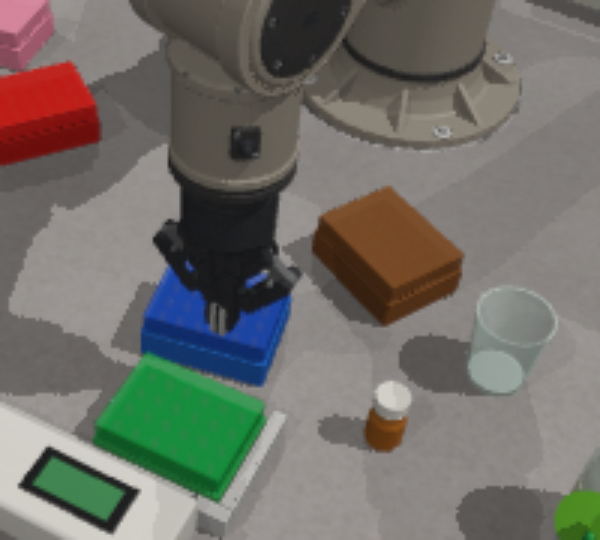

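The shut fingers hang over the gap between green and blue, at about (220,320). I lower them to z = 25 mm, watching the force.

>>> {"fn": "play_rows", "kwargs": {"steps": [{"delta_pos":[0,-2,15],"angular":[0,0,0.5],"grip":0},{"delta_pos":[0,-2,30],"angular":[0,0,0.5],"grip":0},{"delta_pos":[0,-2,45],"angular":[0,0,0.5],"grip":0},{"delta_pos":[0,-2,60],"angular":[0,0,0.5],"grip":0},{"delta_pos":[0,-2,74],"angular":[0,0,0.5],"grip":0}]}}

```text
time_s: 15.85
position: [0.5529, 0.0838, 0.0228]
eef_rot: [-180.0, -0.0, 6.1]
ft_force: [1.1, 0.9, 0.6]
gripper_width: 0.0001
gripper_force: 0.0
```

>>> {"fn": "play_rows", "kwargs": {"steps": [{"delta_pos":[3,0,0],"angular":[0,0,0],"grip":0},{"delta_pos":[6,0,0],"angular":[0,0,0],"grip":0},{"delta_pos":[8,0,0],"angular":[0,0,0],"grip":0},{"delta_pos":[9,0,0],"angular":[0,0,0],"grip":0},{"delta_pos":[10,0,0],"angular":[0,0,0],"grip":0}]}}

```text
time_s: 16.35
position: [0.5631, 0.085, 0.0242]
eef_rot: [-180.0, -0.0, 6.1]
ft_force: [0.3, 1.0, 0.2]
gripper_width: -0.0002
gripper_force: 0.0
```

>>> {"fn": "play_rows", "kwargs": {"steps": [{"delta_pos":[1,0,0],"angular":[0,0,0],"grip":0},{"delta_pos":[2,0,0],"angular":[0,0,0],"grip":0},{"delta_pos":[3,0,0],"angular":[0,0,0],"grip":0},{"delta_pos":[4,0,0],"angular":[0,0,0],"grip":0},{"delta_pos":[5,0,0],"angular":[0,0,0],"grip":0}]}}

```text
time_s: 16.85
position: [0.5646, 0.0851, 0.0234]
eef_rot: [-179.9, 0.4, 6.1]
ft_force: [-22.3, -1.6, 17.7]
gripper_width: 0.0001
gripper_force: 11.4
```

Firm contact at the expected place, so it is flush on the back fence. Backing off straight and rising.

>>> {"fn": "play_rows", "kwargs": {"steps": [{"delta_pos":[-2,0,0],"angular":[0,0,0],"grip":0},{"delta_pos":[-8,0,0],"angular":[0,0,0],"grip":0},{"delta_pos":[-13,0,0],"angular":[0,0,0],"grip":0},{"delta_pos":[-14,0,-20],"angular":[0,0,0],"grip":0},{"delta_pos":[-14,0,-50],"angular":[0,0,0],"grip":0}]}}

```text
time_s: 17.35
position: [0.5525, 0.0836, 0.0734]
eef_rot: [180.0, 0.1, 6.1]
ft_force: [0.7, 0.7, -0.0]
gripper_width: -0.0001
gripper_force: 0.0
```

>>> {"fn": "play_rows", "kwargs": {"steps": [{"delta_pos":[0,0,-40],"angular":[0,0,0],"grip":0},{"delta_pos":[0,0,-80],"angular":[0,0,0],"grip":0},{"delta_pos":[0,0,-120],"angular":[0,0,0],"grip":0},{"delta_pos":[0,40,-140],"angular":[0,0,0],"grip":0},{"delta_pos":[0,80,-140],"angular":[0,0,0],"grip":0}]}}

```text
time_s: 17.85
position: [0.5636, 0.0046, 0.2166]
eef_rot: [-179.9, -0.3, 6.3]
ft_force: [0.9, -0.4, -0.7]
gripper_width: 0.0
gripper_force: 0.0
```

>>> {"fn": "play_rows", "kwargs": {"steps": [{"delta_pos":[0,45,0],"angular":[0,0,0],"grip":0},{"delta_pos":[0,90,0],"angular":[0,0,0],"grip":0},{"delta_pos":[0,135,0],"angular":[0,0,0],"grip":0},{"delta_pos":[0,180,0],"angular":[0,0,0],"grip":0},{"delta_pos":[0,220,0],"angular":[0,0,0],"grip":0}]}}

```text
time_s: 18.35
position: [0.5852, -0.2167, 0.2139]
eef_rot: [180.0, -0.0, 6.0]
ft_force: [-0.5, -0.1, 0.1]
gripper_width: -0.0001
gripper_force: 0.0
```

```bash
python3 f.py pics/f2.png
```

```text
top [-50.9 -62. ] [620.5  84.6] [ 92. 118.] 6.5
top [-167.6  -85.2] [507.   48.8] [ 56. 107.] 15.8
scene [-43.  -57.8] [627.9  89.7] [ 97. 121.] 6.8
scene [-175.6  -89.6] [499.6  43.6] [ 97. 119.] 15.5
```

View pics/f2.png

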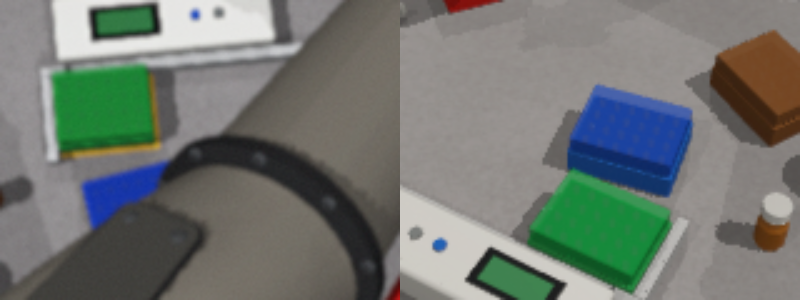

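The final view shows green in the corner at (105,108), inside both yellow lines. Blue's scene reading is unchanged, (499.6, 43.6) against (499.5, 43.4) at the start, and the hand is clear.

```bash
python3 -c "
from station import arm
print(arm.hand_in())"
```

```text
the job is handed in; nothing more can be done
None
```

I pushed the green box into the corner, against both fences and inside the yellow outline, with blue left where it was and the hand clear, then handed it in at about 18 s; the verdict was not shown.

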